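Unclip the tall relay and hold it against the sprung fence

TASK

Pull the taller relay module straight up off its sprung rail catches and carry it upright to the fastening fence. Press its screw-hole face squarely and centrally against the sprung pad, hole to hole, until the pad is pushed about half way in (about 10 N), never bottoming it, so that a colleague can put the screw in. Finish while still gripping and pressing it there, with only the relay touching the fence, the shorter relay left clipped and the other things left where they are.

Things in the scene. Friction and masses are not known exactly. Their poses are not given: they have to be found in the camera images.
- relay_tall: taller of two grey relay modules: block 40 (x) x 36 (y) x 60 (z) mm, 0.11 to 0.23 kg; origin at the centre of its underside, z up. The flat -x and +x faces are alike, each with a steel-ringed screw hole at relay_mid's height; grip the plain -y and +y sides, upper half. Catches hold its foot: pulling it straight up takes up to about 8 N over its weight; free after 13 mm.
- relay_mid (a point): centre of the taller relay, level with its screw holes: 30 mm above its underside; axes as the relay's
- relay_short: the shorter grey relay module, 40 x 36 x 38 mm, same foot, origin at the centre of its underside; stays clipped on the rail
- rail: fixed steel rail along its y on a plate 90 (x) x 220 (y) mm; origin at the centre of the plate's underside, z up. The relays stand at y = +55 and -55 mm (either way round), axes parallel to the rail's, undersides 18 mm above the table. Before and behind each are black catch blocks with sprung noses (x = 27 to 42 mm either way, 24 mm wide, tops 36 mm above the table).
- fence: fixed aluminium fence: base plate 8 mm thick, 110 wide (y), from x = 6 to 78 mm; upright plate 110 wide, 92 high, front face at x = 34 mm, with a sprung pad before it. Origin on the table under the centre of the resting pad's face; x points into the fence (pushing direction, level), z up.
- pad_face (a point): centre of the rubber front face of the sprung pad, 62 mm above the table; the face is 44 wide (y) x 40 high (z) mm, has a small hole mark in its centre, and looks along its -x; moves with the pad; x = pushing direction
- pad (a joint): how far the pad is pushed in: 0 = resting, 0.020 m = bottomed on its stop, 0.010 = half way. Spring: 2 N to start it, plus 0.8 N per mm, so half way takes 10 N
- petri_dish: shallow clear round dish, 67 mm across, 15 high (mm); bystander, origin at the centre of its underside; does not move
- vial_amber: amber vial with black cap, 34 mm across, 72 high (mm); bystander, origin at the centre of its underside
- beaker_small: small glass beaker, 54 mm across, 59 high (mm); bystander, origin at the centre of its underside; does not move
- vial_b: clear vial with black cap, 27 mm across, 58 high (mm); bystander, origin at the centre of its underside
- spare_cap: loose red screw cap, 28 mm across, 12 high (mm); bystander, origin at the centre of its underside; does not move
- black_cap: black connector cap lying down, 20 x 42 x 19 (mm); bystander, origin at the centre of its underside
- electrode_arm: fixed electrode stand to the left of the rail, an obstacle up to 0.36 m high, reaching in world axes from x = 0.40 to 0.58 and y = 0.43 to 0.61 m: go round it on the robot's side (x under 0.35)
There are look-alikes about, which are no part of the job. What is shaped like the relay_tall but green is not meant.

How it is judged:
By the outcome, as a careful person would: the job done as asked, in the order asked, and still so for the second after the job is handed in, while the arm keeps its last pose, push and grip.
It also fails if it takes over 45 s, if anything falls off the work surface, if the arm or the gripper's body presses on something with over 40 N, if the wrist force passes 120 N, or if a joint passes its speed limit or range.

ROBOT

A 6-joint arm with a two-finger parallel gripper is mounted at the origin on a cart in front of the work surface, level with it; the furniture and walls round the work are solid. World frame = base frame: x ahead of the robot, y to its left, z up, the work surface at z = 0. Lengths are in m, angles in rad, forces in N, time in s.
With the tool pointing down it reaches from about 0.25 to 0.725 m from the base axis. Payload 4 kg.
Tool frame: the origin (TCP) lies midway between the tips of the shut fingers; the grasp point (between the pads) lies grip_point_offset behind it (grip_point_offset is the distance from the TCP to the grasp point, in m); z points along the fingers, y is the line along which they close (so a half turn about z gives the same grasp; the last joint's range is limited). The gripper opens to 85 mm and grips with 20 to 120 N. Pads are 22 mm wide; open, the fingers measure 114 mm over their backs; the gripper's body (76 mm by 85 mm) begins 54 mm behind the grasp point. The pads swing forward as they close: fully open they stand 13 mm farther back than shut.
Start: joints at [1.276, 0.241, 0.005, 1.335, 0, 1.571], TCP at [0.145, 0.478, 0.195] pointing down, gripper open.
Joint ranges: [-2.72, 2.72], [-1.05, 1.87], [-1.09, 1.28], [-1.99, 2.15], [-1.42, 1.44], [-3.14, 3.14]. Speed limits (rad/s): [2.79, 2.79, 3.14, 3.14, 3.14, 3.14].

INTERFACE

Orientations are given as a unit quaternion [x, y, z, w].
In Python, from workcell import * gives the robot as it stands. The module is installed in compiled form; this text tells all that it offers.
- The arm moves only by the tool arm_command, never from a script. Its arguments are lists of equal length, an entry for each row: "slide": the shift along the tool's x, y, z in cm, a list of three; "spin": the turn about the tool's z in degrees. A call has exactly 5 rows; each row is the pose to reach, as a shift and turn from the pose commanded when the call began, along the tool's axes at that moment; what a row does not reach only later rows make up. A row lasts 1/8 s, in which the tool goes at most 62.5 mm and 10.7 degrees, less where a joint would pass 70% of its speed; a pose out of reach is approached as far as the arm can. A call with a gripper value outside its range is refused whole. "jaw" is the finger opening in cm, from 0 to 8.54, set as the call begins (left out, the last holds). The fingers move at their own pace and stop on an object; the grip force is fixed at half the most. Time passes only in rows, so rows that repeat a pose let the fingers close, or fill a call up. It gives the time, the measured TCP pose, the force, the opening and the grip force at its end, in the units of the state.
- get_obs(): the state, without advancing time (a new reading comes with each control period).
- camera(name): name is "side" or "top" or "wrist"; returns a dict with "pixels" (384x512x3 uint8, red, green, blue), "range_z" (384x512 float32, m along the optical axis (not along the pixel's ray), 0 where there is no reading), "intrinsics" (3x3 intrinsics, pixels), "rvec" (rotation vector, rad) and "tvec" (3), from world to camera coordinates, as OpenCV has them. Camera axes: x right, y down, z forward; pixel columns grow to the right and rows downward; lengths in m; the calibration is good to about 2 mm. The wrist camera is an equidistant fisheye: a pixel r from the principal point sees the ray r / f radians off the axis. A picture is of the moment at which its call begins.
- job_done(): hands the job in; it is judged then, once.
Trained networks look in a picture, given as the dict that the camera call returned (one of the last four; its "shot" number tells which), for a name from the list of things; names that differ only in an ending like _2 or _b are one class to them, and where a whole thing is asked for, a point or a joint stands for the part that bears it (a point fixed in the world has none). Each returns a list of dicts, best first, with "confidence" (0 to 1); they miss things now and then, are a little off and sometimes report something else, mostly with a low value. They report only what shows in the picture. A call takes as long as a camera call. They do not tell look-alikes from the thing itself.
- recognise(picture, thing): "centre" ([column, row] in pixels, amid what is visible of it).
- landmark_of(picture, thing): "centre" ([column, row] in pixels: a listed point, or the origin of a listed thing).
The state is a dict: "clock": time; "joint_pos": joint angles; "joint_vel": joint speeds; "tau": joint torques, N m; "eef_pos": TCP position; "tool_rot": TCP orientation; "ft_force": force on the tool from outside, world axes, zero at the start; "ft_torque": the same for the moment, N m; "grip_width": finger opening in m; "grasp_force": force on a finger pad.
Only numpy, scipy, OpenCV 4.12 (cv2) and the standard library are available. Lean on these libraries where they do the work, as an engineer would, in place of code of your own. Each camera call takes 0.05 s, during which the arm holds its last target. There are 200 camera calls.

## Working session

There is one attempt and no reset: what is moved stays moved. The work goes in short steps, Python scripts to look and compute and a tool call to move; the robot and the scene stay as the last step left them, time stands still between calls to the robot, and variables do not carry over. Pictures are saved under pics/ and viewed, at most 10 in all, crops included, and the job is handed in when it is done.

Besides the shell and the picture viewer there is one more tool, called by a JSON object that holds its "method" and its "body". arm_command: Moves the arm, as the interface text tells. Its arguments: {"type":"object","properties":{"slide":{"type":"array","items":{"type":"array","items":{"type":"number"}}},"spin":{"type":"array","items":{"type":"number"}},"jaw":{"type":"number"}},"required":["slide","spin"]}

```bash
mkdir -p pics
cat > h.py <<'E'
from workcell import *
import numpy as np, cv2
from scipy.spatial.transform import Rotation as R
def save(p,n,crop=None,s=1):
    im=p["pixels"][:,:,::-1]
    if crop: a,b,c,d=crop; im=im[b:d,a:c]
    im=cv2.resize(im,None,fx=s,fy=s,interpolation=cv2.INTER_CUBIC); cv2.imwrite("pics/"+n,im)
def cloud(p):  # world points for every pixel (pinhole cameras)
    K=p["intrinsics"]; v,u=np.mgrid[0:384,0:512]; z=p["range_z"].astype(float)
    c=np.stack([(u-K[0,2])/K[0,0]*z,(v-K[1,2])/K[1,1]*z,z],-1)
    M=cv2.Rodrigues(np.array(p["rvec"],float))[0]
    return (c-np.array(p["tvec"]).ravel())@M
E
cat > a.py <<'E'
from h import *
o=get_obs(); print({k:np.round(v,4) for k,v in o.items()}); 
try: print(grip_point_offset)
except Exception as e: print(e)
P={n:camera(n) for n in ("side","top")}
for n,p in P.items():
    C=cloud(p); np.save(n+"_c.npy",C); np.save(n+"_p.npy",p["pixels"])
    print(n,p["intrinsics"].round(1).tolist(),np.round(p["rvec"],3),np.round(p["tvec"],3))
    for t in ("relay_tall","relay_mid","relay_short","rail","fence","pad_face","vial_amber","vial_b","black_cap","beaker_small","petri_dish","spare_cap"):
        for r in landmark_of(p,t)[:3]:
            u,v=np.round(r["centre"]).astype(int); 
            w=C[v,u].round(3) if 0<=v<384 and 0<=u<512 else None
            print(t,(u,v),round(r["confidence"],2),w)
im=np.vstack([P[n]["pixels"] for n in P])[:,:,::-1]
save(P["top"],"top.png",None,1.5); save(P["side"],"side.png",None,1.5)
E
python3 a.py
```

```text
{'clock': np.float64(0.0), 'joint_pos': array([ 1.276 ,  0.2414,  0.0037,  1.3352, -0.    ,  1.5708]), 'joint_vel': array([0.0002, 0.0004, 0.0027, 0.001 , 0.0005, 0.002 ]), 'tau': array([-2.00000e-04, -3.72320e+01,  2.52407e+01,  1.72000e-02,
       -0.00000e+00,  0.00000e+00]), 'eef_pos': array([0.1451, 0.4778, 0.1937]), 'tool_rot': array([ 1.469e-01,  9.892e-01, -1.000e-03, -1.000e-04]), 'ft_force': array([-0.2387, -0.366 ,  0.8409]), 'ft_torque': array([-0.0448,  0.0071,  0.0074]), 'grasp_force': np.float64(0.0), 'grip_width': np.float64(0.0855)}
0.0187
side [[437.7, 0.0, 255.3], [0.0, 437.7, 192.2], [0.0, 0.0, 1.0]] [ 2.306 -0.274  0.115] [-0.495  0.187  1.244]
relay_tall (np.int64(225), np.int64(153)) 0.76 [0.483 0.355 0.02 ]
relay_tall (np.int64(265), np.int64(262)) 0.63 [ 0.501 -0.151  0.019]
relay_mid (np.int64(228), np.int64(187)) 0.6 [0.453 0.132 0.059]
relay_mid (np.int64(222), np.int64(148)) 0.55 [0.475 0.365 0.036]
relay_short (np.int64(228), np.int64(170)) 0.66 [0.472 0.237 0.039]
rail (np.int64(229), np.int64(186)) 0.97 [0.455 0.126 0.068]
fence (np.int64(265), np.int6
[... 1602 characters left out ...]
 -0.249  0.059]
vial_amber (np.int64(307), np.int64(234)) 0.59 [ 0.412 -0.051  0.003]
vial_amber (np.int64(304), np.int64(212)) 0.56 [ 0.469 -0.03   0.075]
vial_b (np.int64(307), np.int64(233)) 0.62 [ 0.415 -0.051  0.003]
vial_b (np.int64(207), np.int64(167)) 0.58 [0.597 0.296 0.023]
black_cap (np.int64(394), np.int64(186)) 0.53 [ 0.602 -0.328 -0.003]
black_cap (np.int64(369), np.int64(219)) 0.32 [ 0.483 -0.25  -0.004]
beaker_small (np.int64(306), np.int64(190)) 0.83 [ 0.553 -0.036  0.019]
petri_dish (np.int64(308), np.int64(234)) 0.88 [ 0.412 -0.054  0.005]
petri_dish (np.int64(302), np.int64(214)) 0.25 [ 0.468 -0.027  0.044]
spare_cap (np.int64(250), np.int64(173)) 0.59 [0.593 0.153 0.016]
```

View pics/top.png

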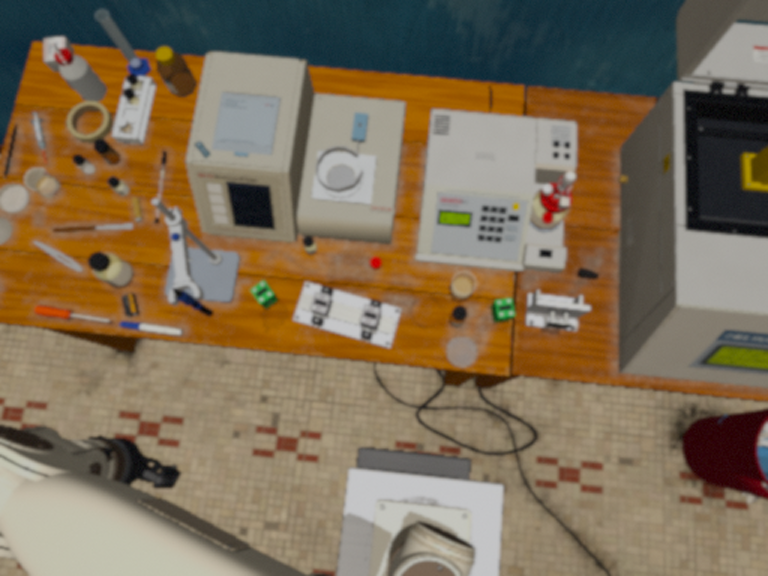

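View pics/side.png

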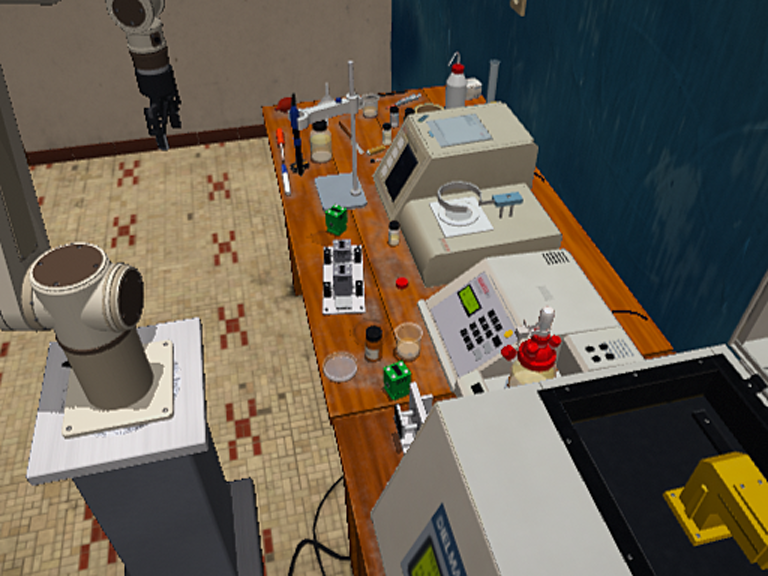

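The top view (raw pixels) shows four things that could be taken for the tall relay. Two are green look-alikes at (175,195) and (335,206), and two are grey on the rail at (215,202) and (248,212). By depth (248,212) tops at about 0.075, so it is the tall one, and (215,202) at about 0.06 is the short one. The fence is at about (370,215). Next come a close crop and an ortho height map.

```bash
cat > b.py <<'E'
from h import *
p=np.load("top_p.npy"); s=np.load("side_p.npy")
def cr(im,a,b,c,d): return cv2.resize(im[b:d,a:c,::-1],(400,300),interpolation=cv2.INTER_CUBIC)
rows=[np.hstack([cr(p,190,175,290,250),cr(p,325,175,425,250)]),np.hstack([cr(s,190,145,290,220),cr(s,235,225,335,300)])]
cv2.imwrite("pics/crop.png",np.vstack(rows))
for n in("top","side"):
    C=np.load(n+"_c.npy").reshape(-1,3)
    for nm,(x0,x1,y0,y1) in {"rail":(.38,.54,.05,.33),"fence":(.38,.58,-.36,-.17)}.items():
        m=(C[:,0]>x0)&(C[:,0]<x1)&(C[:,1]>y0)&(C[:,1]<y1)
        Q=C[m]
        for lo,hi in((-.01,.004),(.004,.014),(.014,.03),(.03,.045),(.05,.062),(.062,.085),(.085,.1)):
            q=Q[(Q[:,2]>lo)&(Q[:,2]<hi)]
            if len(q)>5:
                r=cv2.minAreaRect((q[:,:2]*1000).astype(np.float32)); print(n,nm,lo,hi,len(q),"med",np.median(q,0).round(3),"rect",np.round(r[0],1),np.round(r[1],1),round(r[2],1))
E
python3 b.py
```

```text
top rail -0.01 0.004 2163 med [ 0.43   0.172 -0.   ] rect [460. 190.] [279.9 159.9] 90.0
top rail 0.004 0.014 984 med [0.453 0.201 0.008] rect [459.9 189.9] [278.4 159. ] 89.3
top rail 0.014 0.03 461 med [0.464 0.203 0.019] rect [466.2 203.2] [210.1  82.3] 79.9
top rail 0.03 0.045 169 med [0.454 0.24  0.036] rect [466.5 201.1] [142.7  84.5] 79.3
top rail 0.05 0.062 158 med [0.474 0.255 0.056] rect [467.1 202.7] [145.6  41. ] 79.7
top rail 0.062 0.085 161 med [0.456 0.149 0.078] rect [466.1 193.8] [128.3  40.5] 78.8
top fence -0.01 0.004 2587 med [ 0.455 -0.275 -0.   ] rect [ 480.  -265.1] [189.8 199.9] 90.0
top fence 0.004 0.014 462 med [ 0.501 -0.235  0.007] rect [ 480.  -265.4] [187.5 199.2] 89.8
top fence 0.014 0.03 47 med [ 0.511 -0.222  0.022] rect [ 522.3 -239.9] [107.3  65.5] 82.5
top fence 0.03 0.045 53 med [ 0.511 -0.234  0.038] rect [ 512.1 -239.7] [108.7  71.6] 89.6
top fence 0.05 0.062 72 med [ 0.511 -0.225  0.057] rect [ 512.7 -238.4] [105.9  73.3] 88.0
top fence 0.062 0.085 147 med [ 0.506 -0.236  0.073] rect [ 502.9 -243.1] [ 60.5 105.7] 15.0
top fence 0.085 0.1 156 me
[... 530 characters left out ...]
med [0.456 0.138 0.077] rect [456.3 145.5] [44.1 38. ] 78.8
side fence -0.01 0.004 2038 med [ 0.422 -0.251 -0.001] rect [ 479.2 -265.1] [189.9 198.4] 89.9
side fence 0.004 0.014 131 med [ 0.497 -0.238  0.007] rect [ 443.1 -243.7] [197.6  97.4] 49.4
side fence 0.014 0.03 28 med [ 0.524 -0.203  0.023] rect [ 518.7 -212. ] [58.4 29.1] 46.5
side fence 0.03 0.045 34 med [ 0.51  -0.203  0.039] rect [ 507.1 -225.7] [95.1 39.5] 39.3
side fence 0.05 0.062 71 med [ 0.51  -0.226  0.057] rect [ 504.6 -225.3] [99.1 48.3] 55.5
side fence 0.062 0.085 179 med [ 0.491 -0.244  0.072] rect [ 493.  -228.4] [78.4 35.3] 88.8
side fence 0.085 0.1 129 med [ 0.515 -0.231  0.091] rect [ 515.3 -229.9] [84.3 12.1] 89.0
```

View pics/crop.png

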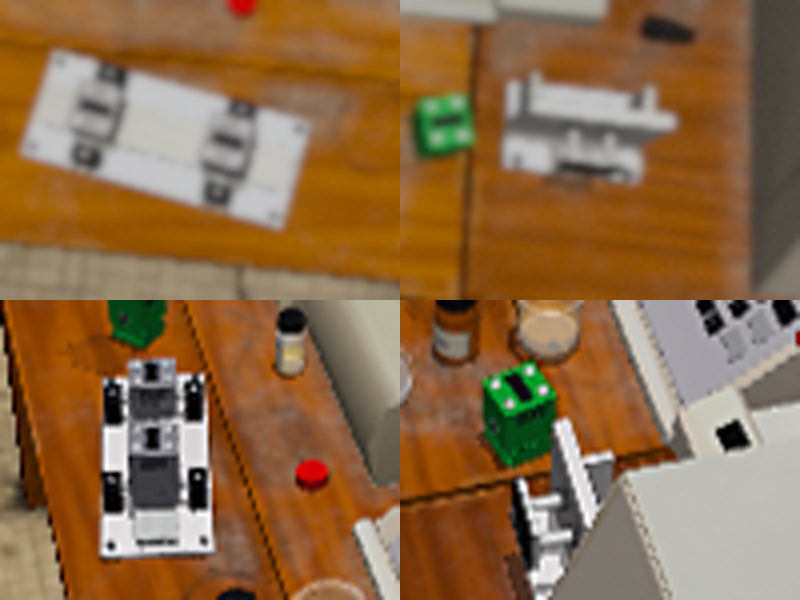

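The crop confirms it: the grey module at top (248,212) is the taller one, both greys are on the rail between black catches, and the fence's pad looks towards the robot. The rail y axis is at about 80°. I'll move above the tall relay for a wrist view.

```bash
cat >> h.py <<'E'
def go(x,y,z,yaw):  # shift (cm) in tool axes and spin (deg) to put TCP there, tool y at yaw deg (world), from measured pose
    o=get_obs(); T=R.from_quat(o["tool_rot"]); M=T.as_matrix()
    d=M.T@(np.array([x,y,z])-o["eef_pos"])*100
    cur=np.degrees(np.arctan2(M[1,1],M[0,1])); s=-(yaw-cur); s=(s+90)%180-90
    print("now",o["eef_pos"].round(4),"yaw",cur.round(2),"tilt",np.degrees(np.arccos(-M[2,2])).round(2),"slide cm",d.round(2),"spin",round(s,2),"F",o["ft_force"].round(2),"t",o["clock"])
E
python3 -c "
from h import *
go(.44,.15,.2,80)
C=np.load('top_c.npy').reshape(-1,3); D=np.load('side_c.npy').reshape(-1,3)
for Q in (C,D):
  for c in ((.455,.147),(.474,.255)):
    q=Q[(np.hypot(Q[:,0]-c[0],Q[:,1]-c[1])<.035)&(Q[:,2]>.048)]
    if c[1]<.2: q=q[q[:,2]>.072]
    r=cv2.minAreaRect((q[:,:2]*1000).astype(np.float32)); print(np.median(q,0).round(4),r)
"
```

```text
now [0.1453 0.4784 0.1946] yaw 73.11 tilt 0.0 slide cm [-37.74 -22.86  -0.54] spin -6.89 F [ 0.08  0.09 -0.08] t 1.3
[0.4563 0.1485 0.0782] ((457.1030578613281, 148.4972686767578), (35.62721633911133, 40.45000457763672), 78.72453308105469)
[0.4759 0.2562 0.0565] ((476.79949951171875, 256.3604431152344), (36.31351852416992, 40.800235748291016), 80.30626678466797)
[0.4563 0.1431 0.0775] ((456.4161682128906, 145.4704132080078), (43.92433547973633, 37.838401794433594), 79.31665802001953)
[0.4736 0.2498 0.0553] ((474.1485290527344, 253.28204345703125), (39.05174255371094, 37.334754943847656), 79.00181579589844)
```

{"method": "arm_command", "body": {"slide": [[-5, -3, 0], [-10, -6, 0], [-15, -9.1, 0], [-20, -12.1, 0], [-25, -15.1, 0]], "spin": [-1.4, -2.8, -4.2, -5.6, -6.9], "jaw": 8.5}}

```text
clock: 1.92
eef_pos: [0.3418, 0.2599, 0.1949]
tool_rot: [0.087, 0.996, 0.0, 0.0]
ft_force: [-0.2, 1.6, 0.5]
grip_width: 0.0851
grasp_force: 0.0
```

```bash
python3 -c "
from h import *
go(.45,.147,.21,80)"
```

```text
now [0.3418 0.2599 0.1949] yaw 80.07 tilt 0.06 slide cm [-12.61  -9.26  -1.51] spin 0.07 F [-0.18  1.57  0.55] t 1.925
```

{"method": "arm_command", "body": {"slide": [[-4, -3, -0.5], [-8, -6, -1], [-12.6, -9.3, -1.5], [-12.6, -9.3, -1.5], [-12.6, -9.3, -1.5]], "spin": [0, 0, 0, 0, 0]}}

```text
clock: 2.55
eef_pos: [0.4482, 0.1477, 0.2094]
tool_rot: [0.087, 0.996, 0.0, -0.0]
ft_force: [0.0, 0.0, -0.5]
grip_width: 0.0849
grasp_force: 0.0
```

```bash
cat > w.py <<'E'
from h import *
import sys
def wcloud(p):
    K=p["intrinsics"]; v,u=np.mgrid[0:384,0:512]; z=p["range_z"].astype(float)
    a=(u-K[0,2])/K[0,0]; b=(v-K[1,2])/K[1,1]; r=np.hypot(a,b)+1e-9; t=np.tan(np.minimum(r,1.45))
    z=np.where(r<1.4,z,np.nan)
    c=np.stack([a/r*t*z,b/r*t*z,z],-1); M=cv2.Rodrigues(np.array(p["rvec"],float))[0]
    return (c-np.array(p["tvec"]).ravel())@M
if __name__=="__main__":
    p=camera("wrist"); C=wcloud(p); np.save("w_c.npy",C); save(p,sys.argv[1],None,1.5)
    print(p["intrinsics"].round(1).tolist(), (p["range_z"]>0).mean())
    Q=C.reshape(-1,3); Q=Q[np.isfinite(Q).all(1)]
    for c in ((.456,.147,.072),(.475,.254,.05)):
        q=Q[(np.hypot(Q[:,0]-c[0],Q[:,1]-c[1])<.04)&(Q[:,2]>c[2])&(Q[:,2]<c[2]+.015)]
        if len(q)>5: print(len(q),np.median(q,0).round(4),cv2.minAreaRect((q[:,:2]*1000).astype(np.float32)))
    for t in ("relay_tall","relay_mid","relay_short"):
        for r in landmark_of(p,t)[:3]:
            u,v=np.round(r["centre"]).astype(int); print(t,(u,v),round(r["confidence"],2),C[v,u].round(3))
    go(.456,.147,.1,79.6)
E
python3 w.py w1.png
```

```text
[[297.3, 0.0, 259.7], [0.0, 297.3, 190.3], [0.0, 0.0, 1.0]] 0.9958140055338541
1183 [0.4555 0.1472 0.0763] ((456.294677734375, 147.1788787841797), (35.3436279296875, 39.806922912597656), 79.90302276611328)
953 [0.4745 0.2545 0.0541] ((475.4266357421875, 255.0640411376953), (37.42094039916992, 39.97956466674805), 81.07919311523438)
relay_tall (np.int64(259), np.int64(167)) 0.88 [0.443 0.148 0.076]
relay_tall (np.int64(95), np.int64(221)) 0.85 [ 0.492 -0.113  0.017]
relay_tall (np.int64(417), np.int64(162)) 0.66 [0.481 0.358 0.031]
relay_mid (np.int64(432), np.int64(161)) 0.93 [0.474 0.366 0.058]
relay_mid (np.int64(260), np.int64(172)) 0.84 [0.449 0.149 0.075]
relay_mid (np.int64(86), np.int64(234)) 0.74 [ 0.498 -0.113  0.05 ]
relay_short (np.int64(341), np.int64(168)) 0.69 [0.465 0.242 0.054]
now [0.4477 0.1488 0.2096] yaw 80.14 tilt 0.02 slide cm [-0.85 -0.04 10.96] spin 0.54 F [0.07 0.04 0.08] t 2.75
```

View pics/w1.png

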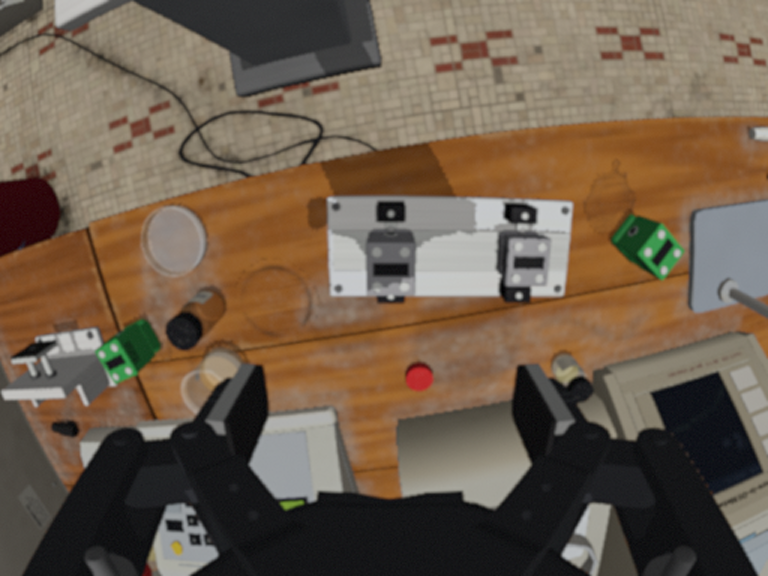

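The wrist view shows the tall relay at raw pixel (260,172). Its centre is (0.4562,0.1472) with yaw 79.9° and top z 0.0763, which agrees with the 78 mm expected. I'll descend over it.

{"method": "arm_command", "body": {"slide": [[-0.78, 0.14, 4], [-0.78, 0.14, 8], [-0.78, 0.14, 12], [-0.78, 0.14, 15], [-0.78, 0.14, 16.9]], "spin": [0.1, 0.1, 0.1, 0.1, 0.1]}}

```text
clock: 3.38
eef_pos: [0.4548, 0.1486, 0.0391]
tool_rot: [0.087, 0.996, -0.0, -0.001]
ft_force: [-0.1, 0.3, -0.1]
grip_width: 0.0853
grasp_force: 0.0
```

{"method": "arm_command", "body": {"slide": [[0, 0, 0], [0, 0, 0], [0, 0, 0], [0, 0, 0], [0, 0, 0]], "spin": [0, 0, 0, 0, 0], "jaw": 3.0}}

```text
clock: 4.0
eef_pos: [0.4568, 0.1479, 0.0411]
tool_rot: [0.088, 0.996, 0.0, 0.0]
ft_force: [0.2, -0.0, 0.7]
grip_width: 0.03
grasp_force: 0.0
```

```bash
python3 -c "
from h import *
go(.4562,.1472,.041,79.9);o=get_obs();print(o['grip_width'],o['grasp_force'],o['ft_torque'])"
```

```text
now [0.4568 0.1479 0.0411] yaw 79.9 tilt 0.05 slide cm [ 0.05 -0.08  0.01] spin 0.0 F [ 0.22 -0.01  0.72] t 4.0
0.029979982320863602 0.0 [ 0.03490713  0.00832096 -0.02251131]
```

The jaws reached 30 mm with no grip force, so I'll check before going on.

Run:
```python
from w import *
p=camera("wrist"); s=camera("side")
o=get_obs(); print(o["grip_width"],o["grasp_force"],o["eef_pos"])
a=cv2.resize(p["pixels"][:,:,::-1],(768,576)); 
b=cv2.resize(s["pixels"][140:220,180:290,::-1],(440,320),interpolation=cv2.INTER_CUBIC)
im=np.zeros((576,800,3),np.uint8); im[:320,:360]=b[:,:360]; im[:,360:]=a[:,164:604]
cv2.imwrite("pics/chk.png",im)
```

```text
0.029915034331812397 0.7441000873222947 [0.45672717 0.14789006 0.04089798]
```

View pics/chk.png

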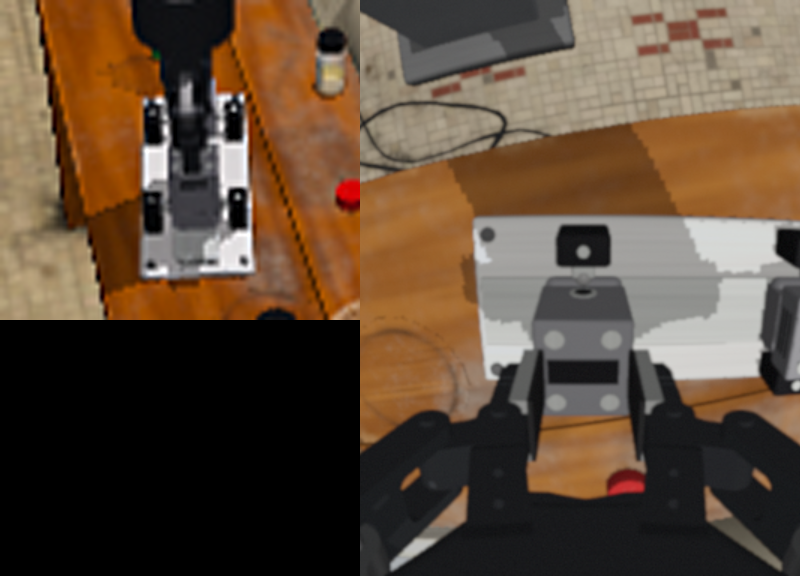

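The picture shows the pads standing either side of the tall relay at about (540,400) and (640,400), barely touching. I'll close further.

{"method": "arm_command", "body": {"slide": [[0, 0, 0], [0, 0, 0], [0, 0, 0], [0, 0, 0], [0, 0, 0]], "spin": [0, 0, 0, 0, 0], "jaw": 0}}

```text
clock: 4.72
eef_pos: [0.459, 0.1447, 0.0458]
tool_rot: [0.089, 0.996, -0.002, 0.004]
ft_force: [-7.0, -11.1, 34.6]
grip_width: 0.0004
grasp_force: 17.3
```

Run:
```python
from w import *
p=camera("wrist"); s=camera("side"); t=camera("top")
go(.4562,.1472,.041,79.9); o=get_obs(); print(o["grip_width"],o["grasp_force"],o["ft_torque"])
a=cv2.resize(p["pixels"][:,:,::-1],(768,576)); 
f=lambda q,x,y:cv2.resize(q["pixels"][y:y+72,x:x+90,::-1],(360,288),interpolation=cv2.INTER_CUBIC)
im=np.zeros((576,800,3),np.uint8); im[:288,:360]=f(s,185,145); im[288:,:360]=f(t,200,170); im[:,360:]=a[:,164:604]
cv2.imwrite("pics/chk2.png",im)
```

```text
now [0.459  0.1448 0.0458] yaw 79.77 tilt 0.53 slide cm [0.32 0.19 0.48] spin -0.13 F [ -7.2  -11.08  34.48] t 4.875
-0.00015883211655740015 17.320800424204208 [-2.73664889  1.63923001  0.06483722]
```

View pics/chk2.png

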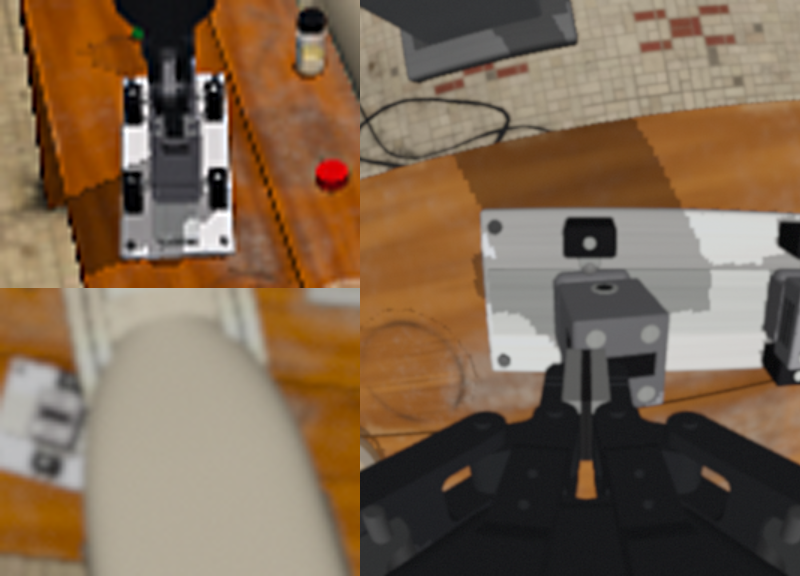

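The fingers are shut with about 17 N on each tip, apparently standing on the relay's top at (585,350). I'll measure the relay top and fingertip heights from depth.

Run:
```python
from w import *
p=camera("wrist"); C=wcloud(p)
def at(u,v): # coords in chk2.png right panel
    U,V=int((u-360+164)/1.5),int(v/1.5); print((u,v),C[V,U].round(4))
for c in ((575,300),(650,310),(650,330),(648,390),(630,360),(590,338),(585,360),(585,400),(585,440),(580,330),(600,370),(570,370),(588,240),(785,300),(560,310)): at(*c)
s=camera("side"); D=cloud(s)
q=D.reshape(-1,3); q=q[(np.hypot(q[:,0]-.456,q[:,1]-.147)<.05)&(q[:,2]>.05)]; print(np.histogram(q[:,2],bins=np.arange(.05,.2,.01)))
M=cv2.Rodrigues(np.array(p["rvec"],float))[0]; print("cam",(-M.T@np.array(p["tvec"]).ravel()).round(4), M[2].round(3))
```

```text
(575, 300) [0.4372 0.1448 0.0631]
(650, 310) [0.4428 0.172  0.071 ]
(650, 330) [0.4483 0.1705 0.077 ]
(648, 390) [0.4742 0.1669 0.0757]
(630, 360) [0.4592 0.1618 0.0767]
(590, 338) [0.4453 0.1491 0.0814]
(585, 360) [0.4475 0.1472 0.0936]
(585, 400) [0.4473 0.1474 0.1174]
(585, 440) [0.4608 0.1449 0.1183]
(580, 330) [0.4423 0.1465 0.0806]
(600, 370) [0.4485 0.1519 0.0994]
(570, 370) [0.4462 0.1428 0.1006]
(588, 240) [0.4211 0.1529 0.0354]
(785, 300) [0.4635 0.239  0.039 ]
(560, 310) [0.4452 0.1365 0.0485]
(array([39, 32, 54, 22, 15, 16,  6,  2,  9, 15, 18, 13, 23, 44, 27]), array([0.05, 0.06, 0.07, 0.08, 0.09, 0.1 , 0.11, 0.12, 0.13, 0.14, 0.15,
       0.16, 0.17, 0.18, 0.19, 0.2 ]))
cam [0.3808 0.1602 0.2226] [ 0.307 -0.06  -0.95 ]
```

Run:
```python
from w import *
p=camera("wrist"); C=wcloud(p); K=p["intrinsics"]; M=cv2.Rodrigues(np.array(p["rvec"],float))[0]; t=np.array(p["tvec"]).ravel()
o=get_obs(); T=R.from_quat(o["tool_rot"]).as_matrix(); e=np.array(o["eef_pos"])
def pr(X):
    c=M@X+t; r=np.hypot(c[0],c[1]); th=np.arctan2(r,c[2]); return (K[:2,2]+K[0,0]*th*c[:2]/r)
for n,X in (("tcp",e),("grasp",e-T[:,2]*.0187),("tcp-37",e-T[:,2]*.037),("relay top c",np.array([.4562,.1472,.078]))):
    q=pr(X)*1.5; print(n,q.round(0)+[196,0])
# finger pixels: dump tool-frame coordinates down the column of the fingers, and relay top plane
for v in range(225,300,5):
    U=int((585-196)/1.5)
    print(v*1.5//1,[((C[v,U+d]-e)@T*1000).round(0).tolist() for d in (-8,0,8,20,40)])
Q=C[185:275,200:330].reshape(-1,3); m=(Q[:,2]>.068)&(Q[:,2]<.082)&(Q[:,0]<.48)&(Q[:,1]>.155); q=Q[m]
print(len(q),np.linalg.lstsq(np.c_[q[:,:2]-[.456,.16],np.ones(len(q))],q[:,2],rcond=None)[0].round(3),q.min(0),q.max(0))
```

```text
tcp [584. 333.]
grasp [584. 352.]
tcp-37 [584. 374.]
relay top c [589. 361.]
337.0 [[14.0, -4.0, -36.0], [14.0, 0.0, -35.0], [14.0, 4.0, -37.0], [13.0, 11.0, -33.0], [12.0, 22.0, -32.0]]
345.0 [[11.0, -4.0, -35.0], [10.0, 0.0, -34.0], [11.0, 4.0, -35.0], [10.0, 11.0, -33.0], [78.0, 1.0, -177.0]]
352.0 [[12.0, -4.0, -43.0], [11.0, 0.0, -42.0], [12.0, 4.0, -43.0], [7.0, 11.0, -34.0], [5.0, 22.0, -31.0]]
360.0 [[11.0, -4.0, -48.0], [12.0, 0.0, -49.0], [11.0, 4.0, -48.0], [3.0, 11.0, -32.0], [3.0, 22.0, -32.0]]
367.0 [[11.0, -4.0, -52.0], [11.0, 0.0, -53.0], [12.0, 4.0, -53.0], [8.0, 10.0, -46.0], [-1.0, 22.0, -31.0]]
375.0 [[11.0, -4.0, -57.0], [11.0, 0.0, -57.0], [11.0, 4.0, -58.0], [7.0, 10.0, -50.0], [-4.0, 23.0, -31.0]]
382.0 [[12.0, -3.0, -63.0], [11.0, 0.0, -62.0], [11.0, 4.0, -62.0], [7.0, 10.0, -55.0], [-8.0, 23.0, -29.0]]
390.0 [[11.0, -3.0, -67.0], [11.0, 0.0, -67.0], [12.0, 4.0, -67.0], [8.0, 9.0, -61.0], [-11.0, 23.0, -29.0]]
397.0 [[11.0, -3.0, -70.0], [12.0, 0.0, -71.0], [12.0, 4.0, -72.0], [8.0, 9.0, -65.0], [-15.0, 23.0, -30.0]]
405.0 [[12.0, -3.0, -75.0], [9.0, 0.0, -72.0], [10.0, 4.0, -73.0], [14.0, 8.0, -78.0], [-19.0, 24.0, -28.0]]
412.0 [[12.0, -3.0, -79.0], [7.0, 0.0, -72.0], [12.0, 3.0, -79.0], [14.0, 8.0, -82.0], [-76.0, 36.0, 49.0]]
420.0 [[13.0, -3.0, -84.0], [5.0, 0.0, -72.0], [12.0, 3.0, -83.0], [12.0, 8.0, -83.0], [8.0, 16.0, -77.0]]
427.0 [[12.0, -3.0, -86.0], [2.0, 0.0, -72.0], [13.0, 3.0, -87.0], [12.0, 8.0, -87.0], [12.0, 15.0, -87.0]]
435.0 [[13.0, -3.0, -90.0], [-0.0, 0.0, -73.0], [10.0, 3.0, -87.0], [12.0, 7.0, -90.0], [13.0, 15.0, -90.0]]
442.0 [[13.0, -3.0, -93.0], [-4.0, 0.0, -72.0], [8.0, 3.0, -88.0], [12.0, 7.0, -92.0], [12.0, 15.0, -92.0]]
2136 [ 0.012 -0.174  0.077] [0.43958312 0.15502129 0.06800997] [0.47996095 0.17831288 0.08055836]
```

Run:
```python
from h import *
C=np.load("w_c.npy"); T=R.from_quat([.087,.996,0,0]).as_matrix(); e=np.array([.448,.148,.2094])
L=(C-e)@T*1000
m=(np.abs(L[...,0])<60)&(np.abs(L[...,1])<75)&(L[...,2]>-100)&(L[...,2]<20)
for u in range(130,180,6): 
    col=[(v,L[v,u].round(0).tolist()) for v in range(235,300,4) if m[v,u]]; print(u,col[:3])
for u in range(340,385,6): 
    col=[(v,L[v,u].round(0).tolist()) for v in range(235,300,4) if m[v,u]]; print(u,col[:3])
print(L[m].max(0))
```

```text
130 [(279, [7.0, -55.0, -80.0]), (283, [14.0, -49.0, -91.0]), (287, [13.0, -48.0, -93.0])]
136 [(271, [7.0, -55.0, -72.0]), (275, [7.0, -54.0, -76.0]), (279, [7.0, -52.0, -79.0])]
142 [(259, [7.0, -56.0, -62.0]), (263, [7.0, -54.0, -66.0]), (267, [6.0, -54.0, -68.0])]
148 [(255, [8.0, -53.0, -60.0]), (259, [7.0, -53.0, -62.0]), (263, [11.0, -48.0, -72.0])]
154 [(255, [11.0, -48.0, -64.0]), (259, [11.0, -47.0, -68.0]), (263, [11.0, -46.0, -72.0])]
160 [(243, [12.0, -48.0, -54.0]), (247, [11.0, -48.0, -57.0]), (251, [11.0, -46.0, -61.0])]
166 [(243, [11.0, -46.0, -52.0]), (247, [11.0, -45.0, -56.0]), (251, [11.0, -43.0, -61.0])]
172 [(243, [11.0, -43.0, -51.0]), (247, [10.0, -42.0, -54.0]), (251, [8.0, -42.0, -55.0])]
178 [(263, [-3.0, -42.0, -48.0]), (267, [-5.0, -43.0, -48.0]), (271, [-7.0, -42.0, -49.0])]
340 []
346 [(243, [10.0, 43.0, -51.0]), (247, [9.0, 43.0, -52.0]), (251, [7.0, 43.0, -53.0])]
352 [(243, [11.0, 46.0, -52.0]), (247, [11.0, 45.0, -56.0]), (251, [11.0, 43.0, -60.0])]
358 [(243, [11.0, 49.0, -53.0]), (247, [11.0, 47.0, -57.0]), (251, [11.0, 46.0, -60.0])]
364 [(251, [11.0, 49.0, -60.0]), (255, [10.0, 48.0, -64.0]), (259, [11.0, 47.0, -68.0])]
370 [(255, [6.0, 54.0, -57.0]), (259, [11.0, 49.0, -69.0]), (263, [11.0, 48.0, -72.0])]
376 [(259, [7.0, 56.0, -62.0]), (263, [7.0, 54.0, -66.0]), (267, [6.0, 53.0, -69.0])]
382 [(267, [7.0, 55.0, -70.0]), (271, [7.0, 54.0, -73.0]), (275, [7.0, 54.0, -76.0])]
[ 14.32947396  74.60377587 -47.09920874]
```

The reported TCP sits about 35 mm beyond the real fingertips: the open tips measure at tool z = -48 mm, where -13 was expected. So the fingers shut on the relay's top and leaned it about 10°. I'll back straight up, then open and measure it again.

{"method": "arm_command", "body": {"slide": [[0, 0, -1], [0, 0, -3], [0, 0, -7], [0, 0, -12], [0, 0, -16]], "spin": [0, 0, 0, 0, 0]}}

```text
clock: 5.65
eef_pos: [0.4567, 0.1481, 0.2024]
tool_rot: [0.088, 0.996, 0.0, 0.0]
ft_force: [0.3, -0.3, -0.9]
grip_width: 0.0001
grasp_force: 0.0
```

{"method": "arm_command", "body": {"slide": [[0, 0, 0], [0, 0, 0], [0, 0, 0], [0, 0, 0], [0, 0, 0]], "spin": [0, 0, 0, 0, 0], "jaw": 8.5}}

```text
clock: 6.28
eef_pos: [0.4561, 0.1478, 0.1999]
tool_rot: [0.088, 0.996, -0.0, -0.001]
ft_force: [0.1, -0.8, 0.3]
grip_width: 0.085
grasp_force: 0.0
```

```bash
cat > m.py <<'E'
from w import *
p=camera("wrist"); C=wcloud(p); Q=C.reshape(-1,3); Q=Q[np.isfinite(Q).all(1)]
def plane(c,lo,hi,r=.04):
    q=Q[(np.hypot(Q[:,0]-c[0],Q[:,1]-c[1])<r)&(Q[:,2]>lo)&(Q[:,2]<hi)]
    print(len(q),np.median(q,0).round(4),"plane",np.linalg.lstsq(np.c_[q[:,:2]-c[:2],np.ones(len(q))],q[:,2],rcond=None)[0].round(3),cv2.minAreaRect((q[:,:2]*1000).astype(np.float32)))
plane((.456,.147),.068,.1); plane((.475,.2545),.05,.062)
save(p,"w2.png",(180,110,380,240),3)
go(.4562,.1472,.21,80)
E
python3 m.py
```

```text
1303 [0.4548 0.146  0.0762] plane [ 0.026 -0.006  0.076] ((456.113037109375, 146.0459747314453), (36.30104064941406, 40.16036605834961), 84.02153778076172)
989 [0.4748 0.2544 0.0542] plane [0.003 0.008 0.054] ((475.371826171875, 255.3852081298828), (36.88159942626953, 40.708797454833984), 78.39337158203125)
now [0.4562 0.1478 0.2001] yaw 79.91 tilt 0.06 slide cm [-0.01 -0.06 -0.99] spin -0.09 F [ 0.51 -1.04 -0.04] t 6.325
```

View pics/w2.png

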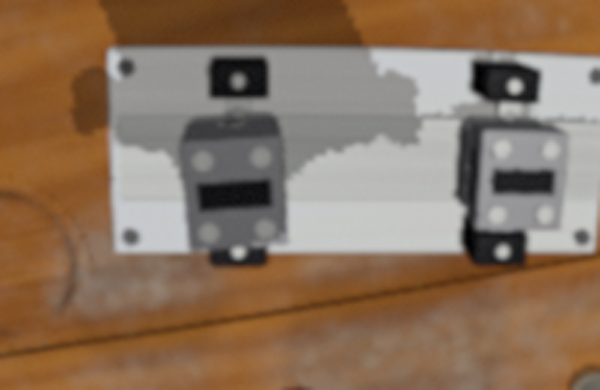

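The picture shows the relay level and seated again (top 0.076), with its label at about (235,195), yawed roughly 3°; the jaws will square it. Now I'll descend with the corrected depth.

{"method": "arm_command", "body": {"slide": [[0, -0.1, 5], [0, -0.1, 10], [0, -0.1, 14], [0, -0.1, 17.5], [0, -0.1, 19.5]], "spin": [-1, -1, -1, -1, -1]}}

```text
clock: 6.95
eef_pos: [0.4549, 0.1464, 0.0036]
tool_rot: [0.079, 0.997, -0.001, -0.001]
ft_force: [0.5, 0.6, 0.1]
grip_width: 0.0849
grasp_force: 0.0
```

{"method": "arm_command", "body": {"slide": [[0, 0, 0], [0, 0, 0], [0, 0, 0], [0, 0, 0], [0, 0, 0]], "spin": [0, 0, 0, 0, 0], "jaw": 2.5}}

```text
clock: 7.58
eef_pos: [0.4578, 0.1474, 0.0071]
tool_rot: [0.079, 0.997, 0.001, 0.002]
ft_force: [0.3, 0.5, 5.5]
grip_width: 0.0356
grasp_force: 60.0
```

The relay is gripped: 35.6 mm opening, 60 N. I'll pull it straight up.

{"method": "arm_command", "body": {"slide": [[0, 0, -0.4], [0, 0, -0.8], [0, 0, -1.3], [0, 0, -1.8], [0, 0, -2.4]], "spin": [0, 0, 0, 0, 0]}}

```text
clock: 8.2
eef_pos: [0.4558, 0.1469, 0.0301]
tool_rot: [0.079, 0.997, 0.0, -0.0]
ft_force: [-0.9, 0.5, -1.3]
grip_width: 0.0352
grasp_force: 61.4
```

{"method": "arm_command", "body": {"slide": [[0, 0, -2], [0, 0, -5], [0, 0, -8.5], [0, 0, -10], [0, 0, -10]], "spin": [0, 0, 0, 0, 0]}}

```text
clock: 8.82
eef_pos: [0.4571, 0.1473, 0.1312]
tool_rot: [0.079, 0.997, 0.001, 0.001]
ft_force: [0.9, -0.3, -1.1]
grip_width: 0.0356
grasp_force: 61.4
```

```bash
cat > m2.py <<'E'
from w import *
p=camera("wrist"); C=wcloud(p); o=get_obs(); T=R.from_quat(o["tool_rot"]).as_matrix(); e=np.array(o["eef_pos"])
L=((C-e)@T*1000); m=(abs(L[...,0])<40)&(abs(L[...,1])<15)&(L[...,2]>-90)&(L[...,2]<-45)
q=L[m]; print(len(q),"top med (tool mm)",np.median(q,0).round(1),np.percentile(q,[1,99],axis=0).round(1).tolist(),"plane",np.linalg.lstsq(np.c_[q[:,:2],np.ones(len(q))],q[:,2],rcond=None)[0].round(3))
print({k:np.round(o[k],3) for k in("grip_width","grasp_force","ft_force","ft_torque")})
save(p,"w3.png",None,1.5)
go(.42,-.245,.107,90)
E
python3 m2.py
```

```text
6472 top med (tool mm) [  8.9   0.1 -70.2] [[-18.8, -14.7, -71.8], [20.6, 14.7, -46.0]] plane [ 2.5500e-01 -6.0000e-03 -6.9143e+01]
{'grip_width': np.float64(0.035), 'grasp_force': np.float64(61.351), 'ft_force': array([-0.677, -0.16 , -1.063]), 'ft_torque': array([ 0.007,  0.045, -0.02 ])}
now [0.4563 0.147  0.13  ] yaw 80.92 tilt 0.05 slide cm [ -2.61 -39.28   2.28] spin -9.08 F [-0.68 -0.16 -1.06] t 8.875
```

View pics/w3.png

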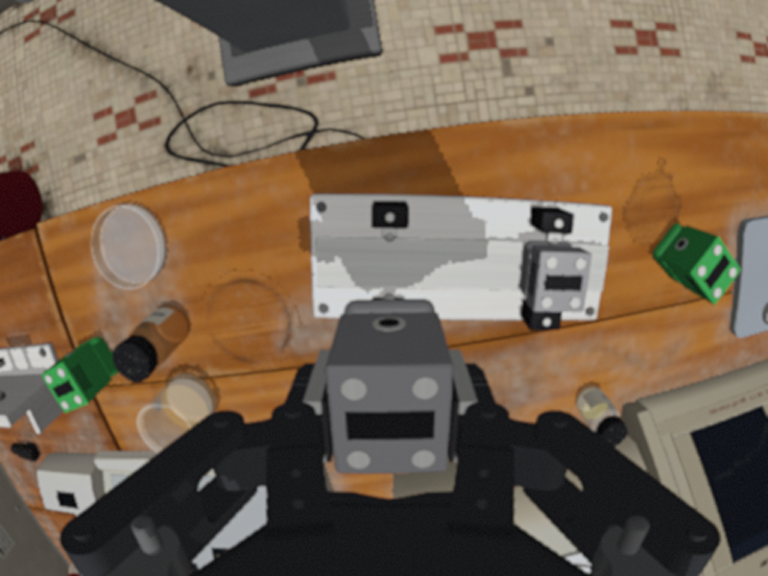

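The relay hangs upright in the jaws (top centre about (390,400)), the short relay is still clipped, and nothing else has moved. I'll carry it to in front of the fence, high up.

{"method": "arm_command", "body": {"slide": [[-0.1, -3, 0], [-0.2, -8, 0], [-0.3, -13, 0], [-0.4, -18, 0], [-0.5, -23, 0]], "spin": [0, 0, 0, 0, 0]}}

```text
clock: 9.5
eef_pos: [0.4234, -0.0822, 0.1284]
tool_rot: [0.079, 0.997, 0.0, -0.001]
ft_force: [1.0, 0.1, -0.8]
grip_width: 0.0357
grasp_force: 61.4
```

{"method": "arm_command", "body": {"slide": [[0, -5, 0], [0, -10, 0], [-0.1, -14, 0], [-0.1, -16.5, 0], [-0.1, -16.5, 0]], "spin": [-2, -4, -6, -8, -9]}}

```text
clock: 10.12
eef_pos: [0.3986, -0.2449, 0.1282]
tool_rot: [0.002, 1.0, 0.001, -0.001]
ft_force: [0.2, 0.5, -0.8]
grip_width: 0.0355
grasp_force: 61.3
```

```bash
cat > f.py <<'E'
from w import *
p=camera("wrist"); C=wcloud(p); np.save("f_c.npy",C); np.save("f_p.npy",p["pixels"])
o=get_obs(); T=R.from_quat(o["tool_rot"]).as_matrix(); e=np.array(o["eef_pos"])
for t in("pad_face","fence"):
    for r in landmark_of(p,t)[:2]:
        u,v=np.round(r["centre"]).astype(int); print(t,(u,v),round(r["confidence"],2),C[v,u].round(4))
Q=C.reshape(-1,3); Q=Q[np.isfinite(Q).all(1)&(((Q-e)@T)[:,0:2]**2).sum(1)>0]
L=(Q-e)@T; held=(abs(L[:,0])<.06)&(abs(L[:,1])<.08)&(L[:,2]<0.0)&(L[:,2]>-.3); Q=Q[~held]
B=Q[(Q[:,0]>.42)&(Q[:,0]<.6)&(Q[:,1]>-.33)&(Q[:,1]<-.16)]
for lo,hi in((.004,.014),(.045,.08),(.086,.1)):
    q=B[(B[:,2]>lo)&(B[:,2]<hi)]; 
    if len(q)>10: print(lo,hi,len(q),np.median(q,0).round(4),cv2.minAreaRect((q[:,:2]*1000).astype(np.float32)))
save(p,"f.png",None,1.5)
go(.40,-.245,.13,90)
E
python3 f.py
```

```text
Traceback (most recent call last):
  File "f.py", line 7, in <module>
    Q=C.reshape(-1,3); Q=Q[np.isfinite(Q).all(1)&(((Q-e)@T)[:,0:2]**2).sum(1)>0]
                           ~~~~~~~~~~~~~~~~~~~~~^~~~~~~~~~~~~~~~~~~~~~~~~~~~~
TypeError: ufunc 'bitwise_and' not supported for the input types, and the inputs could not be safely coerced to any supported types according to the casting rule ''safe''
```

```bash
sed -i 's/Q=Q\[np.isfinite(Q).all(1)&.*/Q=Q[np.isfinite(Q).all(1)]/' f.py; python3 f.py
python3 - <<'E'
import numpy as np, cv2
S={k:np.load(k+"_c.npy").reshape(-1,3) for k in("top","side","w","f")}
for k,Q in S.items():
    Q=Q[np.isfinite(Q).all(1)]
    B=Q[(Q[:,0]>.42)&(Q[:,0]<.6)&(Q[:,1]>-.33)&(Q[:,1]<-.16)]
    if k=="f": B=B[B[:,0]>.47]
    print(k,len(B)); 
    im={}
    for x in np.arange(.44,.57,.005):
        r=""
        for y in np.arange(-.32,-.165,.005):
            q=B[(abs(B[:,0]-x)<.0025)&(abs(B[:,1]-y)<.0025)]
            r+="%3d"%(q[:,2].max()*1000) if len(q) else "  ."
        print("%.3f"%x,r)
E
```

```text
0.086 0.1 513 [ 0.5167 -0.2414  0.09  ] ((515.671875, -242.87103271484375), (83.01447296142578, 13.292293548583984), 88.8506088256836)
now [ 0.3999 -0.2431  0.1294] yaw 89.99 tilt 0.04 slide cm [-0.01 -0.19 -0.06] spin -0.01 F [ 1.07 -0.11 -0.61] t 10.425
top 2904
0.440  -2 -2  7  1  1  1 -2  4  0  2  1  0 -2  2 -4  4  0  1  0  5  1  1  2  2  1 -1  3 -1  4  3  2
0.445   1  4  2 -1  3  0 -1  5  2 -2  3 -1  2  2  1 -1  0  6  3 -1  2 -1  0 -5  0  2  2  5  0 -2  1
0.450   1  0  0  4 -1  4  1 -4  4  6  2  0  1  0  3  3  2  0 -1  1  0  1  4  0  0 -4  2  1  3  1  0
0.455   1  1  3  1  3  1  3  1  0 -1  4  6  3  0  1  0  0  0 -3  2  1  3 -3  2  2  4  0  0 -2 -1  1
0.460  -1  4 -2  3  0  2 -2  3  0  1 -4  0 -1 -1  4  0  3  0  2  1  6  5  5  3  2  0  2  0  2  3  0
0.465   0  1  1  3  2  2  1  4  2  5  1  5  2  0  2 -2  2  2  5 -2  0  3  2  3  3  3  0  2 -2 -3  3
0.470   5  0  0  5  0  0  0  1  1  3  4 -2  3  4  2  3 -3  8  0  3  3  1  0  3  0  0 -3  2  3  0  3
0.475  -1  0 -2  3  0  1  2  1  1  2  3  0 81 77 86 87 83 84 78 75 70 -1 -4  2  0  0  0  0  0  1  2
0.480   2  0  3  4  5  0 12  6  8  
[... 8952 characters left out ...]

0.535   .  .  .  .  .  .  .  .  .  .  .  .  .  .  .  .  .  .  .  .  .  .  .  .  .  .  .  .  .  .  .
0.540   .  .  .  .  .  .  .  .  .  .  .  .  .  .  .  .  .  .  .  .  .  .  .  .  .  .  .  .  .  .  .
0.545   .  .  .  .  .  .  .  .  .  .  .  .  .  .  .  .  .  .  .  .  .  .  .  .  .  .  .  .  .  .  .
0.550   .  .  .  .  .  .  .  .  .  .  .  .  .  .  .  .  .  .  .  .  .  .  .  .  .  .  .  .  .  .  .
0.555   .  .  .  .  .  .  .  .  .  .  .  .  .  .  .  .  .  .  .  .  .  .  .  .  .  .  .  .  .  .  .
0.560   .  .  .  .  .  .  .  .  .  .  .  .  .  .  .  .  .  .  .  .  .  .  .  .  .  .  .  .  .  .  .
0.565   .  .  .  .  .  .  .  .  .  .  .  .  .  .  .  .  .  .  .  .  .  .  .  .  .  .  .  .  .  .  .
```

View pics/f.png

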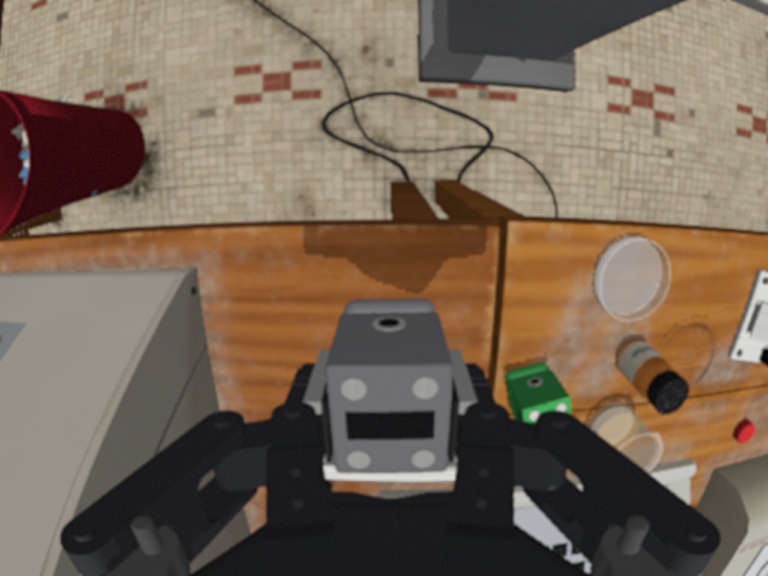

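The view shows the relay held level, with the red bin and the instrument well to the left, the green look-alike at (538,400) to the right, and the fence plate's top just behind the relay at (390,470). Next I'll fit the fence's yaw, centre and pad face from the clouds.

Run:
```python
from w import *
def fit(Q,lab):
    Q=Q[np.isfinite(Q).all(1)]
    B=Q[(Q[:,0]>.44)&(Q[:,0]<.57)&(Q[:,1]>-.33)&(Q[:,1]<-.16)]
    P=B[(B[:,2]>.086)&(B[:,2]<.098)&(B[:,0]>.505)&(B[:,0]<.525)]
    ys=[];xf=[];xm=[]
    for y in np.arange(-.29,-.19,.005):
        q=P[abs(P[:,1]-y)<.0025]
        if len(q)>5: ys.append(y);xf.append(np.percentile(q[:,0],4));xm.append((np.percentile(q[:,0],4)+np.percentile(q[:,0],96))/2)
    if len(ys)>4:
        a=np.polyfit(np.array(ys)+.24,xm,1);b=np.polyfit(np.array(ys)+.24,xf,1)
        print(lab,"plate yaw(y-axis deg)",round(90-np.degrees(np.arctan(a[0])),2),round(90-np.degrees(np.arctan(b[0])),2),"front x at y=-.24",b[1].round(4),"y ends",np.percentile(P[:,1],[.5,99.5]).round(4))
    D=B[(B[:,2]>.074)&(B[:,2]<.086)&(B[:,0]<.49)]
    if len(D)>20:
        D2=D[D[:,0]<.484]; print("  pad top n",len(D),"x",np.percentile(D[:,0],[2,50,98]).round(4),"y",np.percentile(D[:,1],[1,99]).round(4),"z",np.median(D[:,2]).round(4),cv2.minAreaRect((D2[:,:2]*1000).astype(np.float32)))
    G=B[(B[:,2]>.046)&(B[:,2]<.076)&(B[:,0]<.484)]
    if len(G)>20: print("  pad face n",len(G),"x med",np.median(G[:,0]).round(4),"y",np.percentile(G[:,1],[2,98]).round(4),"line",np.polyfit(G[:,1]+.24,G[:,0],1).round(4))
for k in("top","side","w","f"): fit(np.load(k+"_c.npy").reshape(-1,3),k)
# held relay in tool frame
C=np.load("f_c.npy"); o=get_obs(); T=R.from_quat(o["tool_rot"]).as_matrix(); e=np.array(o["eef_pos"])
L=((C-e)@T*1000).reshape(-1,3); m=(abs(L[:,0])<35)&(abs(L[:,1])<16)&(L[:,2]<-66)&(L[:,2]>-76); q=L[m]
print("top",np.percentile(q[:,:2],[1,99],axis=0).round(1).tolist(),"plane",np.linalg.lstsq(np.c_[q[:,:2],np.ones(len(q))],q[:,2],rcond=None)[0].round(3))
m=(L[:,0]>14)&(L[:,0]<35)&(abs(L[:,1])<15)&(L[:,2]<-20)&(L[:,2]>-64); q=L[m]
print("front face n",len(q),np.median(q,0).round(1),"x=ay+bz+c",np.linalg.lstsq(np.c_[q[:,1:],np.ones(len(q))],q[:,0],rcond=None)[0].round(3))
t=camera("top"); s=camera("side")
for n,p in(("top",t),("side",s)):
    for r in landmark_of(p,"pad_face")[:2]: print(n,r)
```

```text
top plate yaw(y-axis deg) 88.37 88.65 front x at y=-.24 0.5107 y ends [-0.2935 -0.1865]
  pad top n 41 x [0.4758 0.4793 0.4838] y [-0.2615 -0.2188] z 0.0805 ((479.8937683105469, -240.14773559570312), (42.87976837158203, 8.04643726348877), 87.91803741455078)
  pad face n 29 x med 0.4766 y [-0.2589 -0.2184] line [0.0851 0.4769]
side plate yaw(y-axis deg) 89.12 89.39 front x at y=-.24 0.5103 y ends [-0.2719 -0.1887]
  pad top n 56 x [0.4751 0.4788 0.4833] y [-0.2645 -0.2214] z 0.0804 ((479.3656005859375, -242.83413696289062), (43.80171585083008, 8.430703163146973), 89.0162353515625)
  pad face n 48 x med 0.4759 y [-0.267  -0.2239] line [-0.0759  0.4762]
w plate yaw(y-axis deg) 88.35 88.9 front x at y=-.24 0.5094 y ends [-0.2955 -0.1869]
  pad top n 105 x [0.4747 0.4784 0.483 ] y [-0.2613 -0.2194] z 0.0796 ((479.1040954589844, -240.42698669433594), (43.23554992675781, 8.358901977539062), 88.80294036865234)
  pad face n 162 x med 0.4758 y [-0.2615 -0.2188] line [0.1195 0.4763]
f plate yaw(y-axis deg) 89.28 89.16 front x at y=-.24 0.5131 y ends [-0.2842 -0.2015]
top [[-18.0, -15.7], [21.4, 15.6]] plane [ 5.0000e-03 -1.0000e-03 -6.8542e+01]
front face n 1899 [ 21.1   0.2 -48.7] x=ay+bz+c [ 1.5000e-02 -1.0000e-03  2.1097e+01]
top {'centre': [370.4, 219.7], 'confidence': 0.66}
side {'centre': [263.5, 283.5], 'confidence': 0.47}
```

The fence's y axis is at about 88.8° and the pad face centre is at about (0.476,-0.241). The held relay's pressing face is 18.9 mm ahead of the TCP, and the target TCP z is about 0.021. I'll lower it in front of the pad.

{"method": "arm_command", "body": {"slide": [[-1.5, 0.43, 2], [-3.55, 0.43, 5], [-3.55, 0.43, 8], [-3.55, 0.43, 10], [-3.55, 0.43, 10.9]], "spin": [0.5, 1, 1.5, 1.5, 1.5]}}

```text
clock: 11.25
eef_pos: [0.4346, -0.2392, 0.0194]
tool_rot: [0.014, 1.0, 0.001, -0.001]
ft_force: [-0.3, 0.1, -0.7]
grip_width: 0.0353
grasp_force: 61.4
```

{"method": "arm_command", "body": {"slide": [[-0.3, 0, 0], [-0.6, 0, 0], [-0.9, 0, 0], [-1.2, 0, 0], [-1.2, 0, 0]], "spin": [0, 0, 0, 0, 0]}}

```text
clock: 11.88
eef_pos: [0.4478, -0.2403, 0.0209]
tool_rot: [0.014, 1.0, -0.0, 0.0]
ft_force: [-0.8, 0.7, -1.2]
grip_width: 0.0355
grasp_force: 61.4
```

```bash
cat > z.py <<'E'
from h import *
import sys
# several readings: measured pose averaged over pictures; heights from the side view
P=[];F=[]
for i in range(4):
    s=camera("side"); o=get_obs(); P.append(o["eef_pos"]); F.append(o["ft_force"])
print("pos",np.mean(P,0).round(4),"F",np.mean(F,0).round(2),"T",o["ft_torque"].round(2),"grip",round(float(o["grip_width"]),4)); go(.4669,-.2412,.0212,88.4)
t=camera("top")
for n,p in(("side",s),("top",t)):
    C=cloud(p).reshape(-1,3)
    B=C[(C[:,0]>.42)&(C[:,0]<.525)&(C[:,1]>-.30)&(C[:,1]<-.18)&(C[:,2]>.02)&(C[:,2]<.105)]
    q=B[(B[:,0]<.484)&(B[:,2]>.08)]; print(n,len(q),"relay top z",np.median(q,0).round(4) if len(q) else "")
save(s,sys.argv[1],(240,240,310,300),8) if len(sys.argv)>1 else 0
E
python3 z.py
```

```text
pos [ 0.4473 -0.2402  0.0207] F [-0.14 -0.12 -1.4 ] T [ 0.01 -0.01  0.03] grip 0.0355
now [ 0.4472 -0.2401  0.0206] yaw 88.4 tilt 0.01 slide cm [-1.97 -0.05 -0.06] spin 0.0 F [ 0.05 -0.56 -1.48] t 12.075
side 103 relay top z [ 0.434  -0.2453  0.0862]
top 48 relay top z [ 0.4323 -0.2276  0.0898]
```

{"method": "arm_command", "body": {"slide": [[-0.3, -0.03, -0.06], [-0.6, -0.03, -0.06], [-0.9, -0.03, -0.06], [-1.2, -0.03, -0.06], [-1.3, -0.03, -0.06]], "spin": [0, 0, 0, 0, 0]}}

```text
clock: 12.75
eef_pos: [0.4592, -0.2408, 0.0209]
tool_rot: [0.014, 1.0, -0.0, -0.001]
ft_force: [-3.8, -0.6, 0.9]
grip_width: 0.0353
grasp_force: 61.4
```

{"method": "arm_command", "body": {"slide": [[-0.1, 0, 0], [-0.2, 0, 0], [-0.2, 0, 0], [-0.2, 0, 0], [-0.2, 0, 0]], "spin": [0, 0, 0, 0, 0]}}

```text
clock: 13.38
eef_pos: [0.4609, -0.2408, 0.021]
tool_rot: [0.014, 1.0, 0.0, -0.001]
ft_force: [-5.7, -0.9, 1.4]
grip_width: 0.0354
grasp_force: 61.4
```

```bash
python3 z.py s5.png
```

```text
pos [ 0.4609 -0.2408  0.021 ] F [-6.28 -0.3   1.81] T [-0.15  1.12 -0.1 ] grip 0.0355
now [ 0.4609 -0.2408  0.0209] yaw 88.38 tilt 0.14 slide cm [-0.6  -0.02 -0.03] spin -0.02 F [-6.31  0.17  2.48] t 13.575
side 72 relay top z [ 0.4453 -0.2486  0.0911]
top 47 relay top z [ 0.4448 -0.2319  0.091 ]
```

View pics/s5.png

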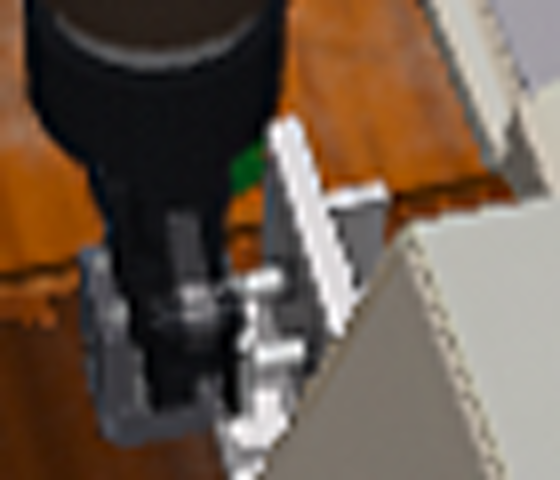

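The side crop shows the relay (left, under the gripper) against the pad at about (245,330), with clear space between the gripper and the upright. Fx is -6.2 N, so the pad is about 5 mm in. I'll press on.

{"method": "arm_command", "body": {"slide": [[-0.15, 0, 0], [-0.3, 0, 0], [-0.45, 0, 0], [-0.5, 0, 0], [-0.5, 0, 0]], "spin": [0, 0, 0, 0, 0]}}

```text
clock: 14.25
eef_pos: [0.4645, -0.2408, 0.0208]
tool_rot: [0.014, 1.0, 0.0, -0.003]
ft_force: [-8.5, -1.0, 3.5]
grip_width: 0.0353
grasp_force: 61.6
```

```bash
python3 z.py
```

```text
pos [ 0.4645 -0.2409  0.0208] F [-8.22 -0.18  2.95] T [-0.18  1.7  -0.15] grip 0.0351
now [ 0.4645 -0.2408  0.0208] yaw 88.35 tilt 0.29 slide cm [-0.24 -0.03 -0.04] spin -0.05 F [-8.51 -0.44  2.86] t 14.45
side 74 relay top z [ 0.4486 -0.2454  0.0903]
top 46 relay top z [ 0.4484 -0.2334  0.0912]
```

{"method": "arm_command", "body": {"slide": [[-0.1, -0.02, -0.05], [-0.2, -0.02, -0.05], [-0.25, -0.02, -0.05], [-0.25, -0.02, -0.05], [-0.25, -0.02, -0.05]], "spin": [0, 0, 0, 0, 0]}}

```text
clock: 15.12
eef_pos: [0.466, -0.2408, 0.0208]
tool_rot: [0.014, 1.0, 0.0, -0.003]
ft_force: [-9.7, 0.1, 3.3]
grip_width: 0.0353
grasp_force: 61.4
```

```bash
cat z.py > z2.py
cat >> z2.py <<'E'
from w import wcloud
p=camera("wrist"); C=wcloud(p); o=get_obs(); T=R.from_quat(o["tool_rot"]).as_matrix(); e=np.array(o["eef_pos"])
L=((C-e)@T*1000).reshape(-1,3); m=(abs(L[:,0])<35)&(abs(L[:,1])<16)&(L[:,2]<-66)&(L[:,2]>-76); q=L[m]
print("top",np.percentile(q[:,:2],[1,99],axis=0).round(1).tolist(),"plane",np.linalg.lstsq(np.c_[q[:,:2],np.ones(len(q))],q[:,2],rcond=None)[0].round(3))
m=(L[:,0]>14)&(L[:,0]<35)&(abs(L[:,1])<15)&(L[:,2]<-20)&(L[:,2]>-64); q=L[m]
print("front face n",len(q),np.median(q,0).round(1),np.linalg.lstsq(np.c_[q[:,1:],np.ones(len(q))],q[:,0],rcond=None)[0].round(3))
E
python3 z2.py
```

```text
pos [ 0.466  -0.2408  0.0209] F [-9.61 -0.73  2.78] T [-0.14  1.94 -0.16] grip 0.0353
now [ 0.466  -0.2409  0.0209] yaw 88.34 tilt 0.4 slide cm [-0.09 -0.03 -0.03] spin -0.06 F [-9.78 -0.28  2.82] t 15.325
side 73 relay top z [ 0.4503 -0.2468  0.0898]
top 51 relay top z [ 0.4504 -0.2343  0.0905]
top [[-18.4, -15.6], [21.0, 15.7]] plane [ 1.1000e-02  0.0000e+00 -6.9131e+01]
front face n 1862 [ 20.6   0.2 -48.7] [ 1.5000e-02 -4.0000e-03  2.0418e+01]
```

Fx is 9.6 N, which puts the pad about 9.6 mm in. The relay is level and square, and the grip is firm. Handing in.

```bash
python3 -c "
from workcell import *
print(job_done())"
```

```text
the job is handed in; nothing more can be done
None
```

I handed the job in at about 15 s, still gripping the tall relay and pressing it level on the sprung pad at about 9.6 N (about half way). One slip on the way: my first grasp closed on its top with about 35 N and leaned it about 10°, but it sprang back level and seated before I pulled it.

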